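# Fetch the rear stamp from a crowded hook

### The job

Two stamps hang one behind the other on a desk hook, and the oblong-footed one at the back is needed. First move the round-footed front stamp over to the empty hook of the other stand and leave it hanging there; then take the rear stamp off its hook and stand it upright in the middle of the yellow memo pad. Do not drop either stamp.

Things in the scene. Friction and masses are not known exactly. Their poses are not given: they have to be found in the camera images.
- front_stamp: hand stamp, 140 mm tall, 90 g, round foot (diameter 36), hung by its eye on the crowded hook, nearer the free end. Origin: underside centre, 49 mm above desk when hung; x along the hook to the post. Eye frame 14 thick (x), 44 wide (y); opening 32 wide, z 56 to roof apex at 96. Wooden grip on top, 24 (y) x 18 (x), z 102-140: pinch across y. Hook's upturned end 32-40 mm from its centre, to its -x
- rear_stamp: hand stamp with an oblong foot, 34 (x) x 46 mm (y), hung on the same hook 38-54 mm behind the front stamp, next to the post; otherwise exactly like the front stamp (eye, grip, heights, origin, axes, mass). Hook's upturned end 78-86 mm from its centre, to its -x. A stamp comes off (or goes on) held about 18 mm above its hanging height and moved level along the hook past the upturned end
- spare_stand: empty hook stand, fixed; the crowded stand is just like it. Origin: centre of the underside of its base plate, 150 (x) x 80 x 12 mm. Post at x = +55 mm; from its top a level round hook, 8 mm thick, axis at z = 140, y = 0, runs to -x as far as x = -62, then turns up, ending at x = -70, top z = 152. A stamp hangs on it with its x along the stand's x, its origin 49 mm above the desk
- memo_pad: square yellow memo pad, 76 x 76 mm, 11 mm thick, fixed to the desk at the right. Origin: centre of its underside; its top is at z = 11 mm. (Mind the printer, fixed, 0.37 m high: it fills x > 0.52, y > 0.07 m, behind both stands; cross from one stand to the other in front of it.)
Things that resemble listed ones, but are neither listed nor needed, are in the scene too. What is shaped like the front_stamp but green or red is not meant.

How it is judged:
On the way:
1. the front stamp hangs released on the spare hook while the rear stamp still hangs on the crowded hook (x of front_stamp in the frame of spare_stand between -0.062 and 0.045 m and y of front_stamp in the frame of spare_stand between -0.02 and 0.02 m and height (world z) of front_stamp between 0.042 and 0.054 m and angle between front_stamp's own z axis and vertical below 0.2 rad and contact force between front_stamp and spare_stand above 0.2 N and contact force between front_stamp and the fingers below 0.1 N and height (world z) of rear_stamp above 0.04 m and distance of rear_stamp from where it was at the start of the episode below 0.05 m), for 0.2 s.
At the end, for the whole second after the job is handed in: The front stamp hangs on the spare hook (hook through its eye, foot clear of the base plate, upright within about 11 degrees) and hardly moves; the rear stamp stands upright (within about 6 degrees) and at rest on the memo pad, its foot's centre within 20 mm of the pad's centre (x of front_stamp in the frame of spare_stand between -0.062 and 0.045 m and y of front_stamp in the frame of spare_stand between -0.02 and 0.02 m and height (world z) of front_stamp between 0.042 and 0.054 m and angle between front_stamp's own z axis and vertical below 0.2 rad and contact force between front_stamp and spare_stand above 0.2 N and linear speed of front_stamp below 0.05 m/s and horizontal distance between rear_stamp and memo_pad below 0.02 m and height (world z) of rear_stamp between 0.008 and 0.015 m and angle between rear_stamp's own z axis and vertical below 0.1 rad and linear speed of rear_stamp below 0.03 m/s); the robot touches nothing.
It fails at once if the front stamp is dropped (falls faster than 0.6 m/s, untouched by the fingers) (linear speed of front_stamp above 0.6 m/s and contact force between front_stamp and the fingers below 0.05 N).
It fails at once if the rear stamp is dropped (falls faster than 0.6 m/s, untouched by the fingers) (linear speed of rear_stamp above 0.6 m/s and contact force between rear_stamp and the fingers below 0.05 N).
It also fails if it takes over 72 s, if anything falls off the work surface, if the arm or the gripper's body presses on something with over 40 N, if the wrist force passes 120 N, or if a joint passes its speed limit or range.

### The arm

A 6-joint arm with a two-finger parallel gripper is mounted at the origin on the work surface; the furniture and walls round the work are solid. World frame = base frame: x ahead of the robot, y to its left, z up, the work surface at z = 0. Lengths are in m, angles in rad, forces in N, time in s.
With the tool pointing down it reaches from about 0.35 to 0.975 m from the base axis. Payload 4.9 kg.
Tool frame: the origin (TCP) lies at the very end of the fingers, on their centre line; the grasp point (between the pads) lies 19 mm behind it; x points along the fingers, y is the direction in which the jaws open and shut, and the axes are right-handed (so a half turn about x gives the same grasp; the last joint's range is limited). The gripper opens to 85 mm and grips with 20 to 120 N. Pads are 22 mm wide; open, the fingers measure 114 mm over their backs; the gripper's body (76 mm by 85 mm) begins 54 mm behind the grasp point. The pads swing forward as they close: fully open they stand 13 mm farther back than shut.
Start: joints at [1.088, 0.053, 1.613, -0, 1.476, -0.119], TCP at [0.222, 0.584, 0.231] pointing down, gripper open.
Joint ranges: [-3.01, 3.01], [-1.01, 2.22], [0.06, 2.58], [-1.02, 4.17], [0.09, 2.62], [-3.14, 3.14]. Speed limits (rad/s): [2.57, 2.57, 3.14, 3.14, 3.14, 3.14].

### API

Orientations are given as a rotation vector (axis times angle).
In Python, from station import ctrl, get_image, calibration, finish_job, search_frame, cut_out, mark_of gives the robot as it stands. The module is installed in compiled form; this text tells all that it offers.
- The arm moves only by the tool arm_command, never from a script. Its argument "plan" is a list that holds one entry, the list of rows, each a list of 7 numbers: the shift along the tool's x, y, z in m, then the turn, a rotation vector about the tool's x, y, z in degrees, then the finger opening in m, from 0 to 0.0854. A call has 1 to 20 rows; each row shifts and turns the pose as measured when the row begins, along the tool's axes as they then stand; what a row does not reach is not made up. A row lasts 1/12 s, in which the tool goes at most 41.7 mm and 7.16 degrees, less where a joint would pass 70% of its speed; a pose out of reach is approached as far as the arm can. A call with a gripper value outside its range is refused whole. The fingers move at their own pace and stop on an object; "squeeze" is the grip in N (left out, the last holds). Time passes only in rows, so rows that do not move let the fingers close. It gives the time, the measured TCP pose, the force and the opening at its end, in the units of the state.
- ctrl.get_obs(): the state, without advancing time (a new reading comes with each control period).
- get_image(name): name is "side" or "top"; returns the picture (384x512x3 uint8, red, green, blue); there is no depth.
- calibration(name): a dict with "fx", "fy", "cx", "cy" (pixels), "cam_to_world" (4x4, takes a point from camera to world coordinates). Camera axes: x right, y down, z forward; pixel columns grow to the right and rows downward; lengths in m; the calibration is good to about 2 mm. A picture is of the moment at which its call begins. calibration takes no time and is no camera call.
- finish_job(): hands the job in, once; it reports no verdict.
Trained networks look in the newest picture that a camera, given by its name, has taken for a name from the list of things; names that differ only in an ending like _2 or _b are one class to them, and where a whole thing is asked for, a point or a joint stands for the part that bears it (a point fixed in the world has none). Each returns a list of dicts, best first, with "conf" (0 to 1); they miss things now and then, are a little off and sometimes report something else, mostly with a low value. They report only what shows in the picture. A call takes as long as a camera call. They do not tell look-alikes from the thing itself.
- search_frame(camera, thing): "at" ([x, y, z] in m, in the coordinates of the camera as it stood for that picture, good to about 4 mm: the middle of the surface that is visible of it).
- cut_out(camera, thing): "mask" (384x512 bool, what is visible of it).
- mark_of(camera, thing): "at" ([x, y, z] in m, in the coordinates of the camera as it stood for that picture, good to about 4 mm: a listed point, or the origin of a listed thing).
The state is a dict: "t": time; "q": joint angles; "dq": joint speeds; "effort": joint torques, N m; "tool_pos": TCP position; "tool_rot": TCP orientation; "contact_force": force on the tool from outside, world axes, zero at the start; "wrist_torque": the same for the moment, N m; "opening": finger opening in m.
Only numpy, scipy, OpenCV 4.12 (cv2) and the standard library are available. Lean on these libraries where they do the work, as an engineer would, in place of code of your own. Each camera call takes 0.05 s, during which the arm holds its last target. There are 200 camera calls.

## Working session

There is one attempt and no reset: what is moved stays moved. The work goes in short steps, Python scripts to look and compute and a tool call to move; the robot and the scene stay as the last step left them, time stands still between calls to the robot, and variables do not carry over. Pictures are saved under pics/ and viewed, about 8 in all and at most 12, crops included, and the job is handed in when it is done.

Besides the shell and the picture viewer there is one more tool, called as name(argument=value, ...) on one line, values as JSON. arm_command: Moves the arm, as the interface text tells. Its arguments: {"type":"object","properties":{"plan":{"type":"array","items":{"type":"array","items":{"type":"array","items":{"type":"number"}}}},"squeeze":{"type":"number"}},"required":["plan"]}

```bash
mkdir -p pics; cat > h.py <<'E'
from station import *
import numpy as np, cv2
from scipy.spatial.transform import Rotation as R
def w(cam,p):
    T=np.array(calibration(cam)["cam_to_world"]); return T[:3,:3]@np.array(p)+T[:3,3]
def px(cam,p):
    c=calibration(cam);T=np.linalg.inv(np.array(c["cam_to_world"]));q=T[:3,:3]@np.array(p)+T[:3,3]
    return np.array([c["fx"]*q[0]/q[2]+c["cx"],c["fy"]*q[1]/q[2]+c["cy"]])
def save(img,n): cv2.imwrite("pics/"+n,cv2.cvtColor(img,cv2.COLOR_RGB2BGR))
E
python3 - <<'E'
from h import *
np.set_printoptions(precision=3,suppress=True)
a=get_image("side");b=get_image("top")
save(a,"s0.png");save(b,"t0.png")
for c in("side","top"):
    print(c,np.array(calibration(c)["cam_to_world"]))
    for n in("front_stamp","rear_stamp","spare_stand","memo_pad"):
        for d in mark_of(c,n): p=w(c,d["at"]);print(c,n,round(d["conf"],2),p,px(c,p))
o=ctrl.get_obs();print(o["tool_pos"],R.from_rotvec(o["tool_rot"]).as_matrix(),o["t"])
E
```

```text
side [[ 1.     0.003 -0.007  0.399]
 [ 0.008 -0.605  0.796 -0.736]
 [-0.002 -0.797 -0.605  0.649]
 [ 0.     0.     0.     1.   ]]
side front_stamp 0.87 [ 0.287 -0.187 -0.004] [207.558 267.566]
side front_stamp 0.84 [ 0.268  0.213 -0.004] [215.4   168.192]
side front_stamp 0.65 [ 0.526 -0.05   0.049] [307.906 211.027]
side rear_stamp 0.56 [ 0.531 -0.004  0.049] [307.576 199.034]
side spare_stand 0.69 [ 0.42   0.32  -0.002] [263.046 150.022]
side spare_stand 0.63 [ 0.526 -0.051  0.05 ] [307.788 210.786]
side memo_pad 0.97 [ 0.399 -0.18  -0.001] [256.585 264.5  ]
top [[ 0.008 -0.993  0.117  0.292]
 [-1.    -0.006  0.011  0.065]
 [-0.01  -0.117 -0.993  0.908]
 [ 0.     0.     0.     1.   ]]
top front_stamp 0.98 [ 0.286 -0.187  0.001] [352.694 233.791]
top front_stamp 0.87 [ 0.532 -0.052  0.042] [301.156 135.374]
top front_stamp 0.55 [0.273 0.214 0.002] [195.713 237.699]
top rear_stamp 0.69 [ 0.531 -0.008  0.048] [283.975 135.175]
top spare_stand 0.8 [ 0.417  0.319 -0.   ] [157.386 182.131]
top memo_pad 0.59 [ 0.394 -0.18  -0.001] [348.645 191.937]
[0.222 0.584 0.231] [[-0.     0.356  0.935]
 [-0.     0.935 -0.356]
 [-1.    -0.    -0.   ]] 0.5
```

View pics/s0.png

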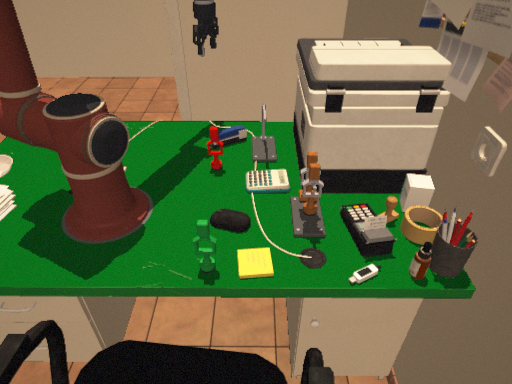

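View pics/t0.png

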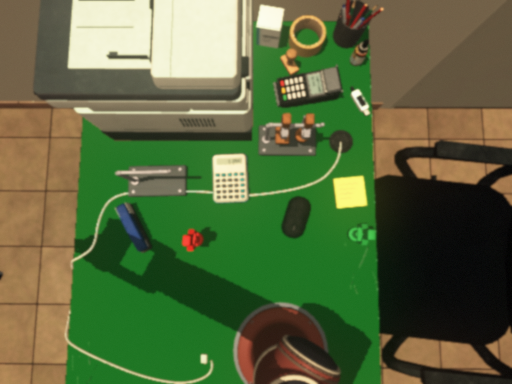

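The side view shows the brown stamps on the crowded stand at about (310,185). The red one at (215,148) and green one at (205,245) are the look-alikes. The empty stand is at (263,145) and the pad at (256,263). I'll enlarge both stands to confirm the front stamp and the hook directions.

```bash
python3 - <<'E'
from h import *
import cv2
a=cv2.imread("pics/s0.png");b=cv2.imread("pics/t0.png")
f=lambda i,x,y,w_,h_:cv2.resize(i[y:y+h_,x:x+w_],(400,300),interpolation=cv2.INTER_CUBIC)
save(np.vstack([np.hstack([f(a,265,145,100,100*3//4+20),f(b,245,95,100,75)]),np.hstack([f(a,225,95,90,68),f(b,105,145,100,75)])])[:,:,::-1],"c0.png")
E
```

```text
(no output)
```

View pics/c0.png

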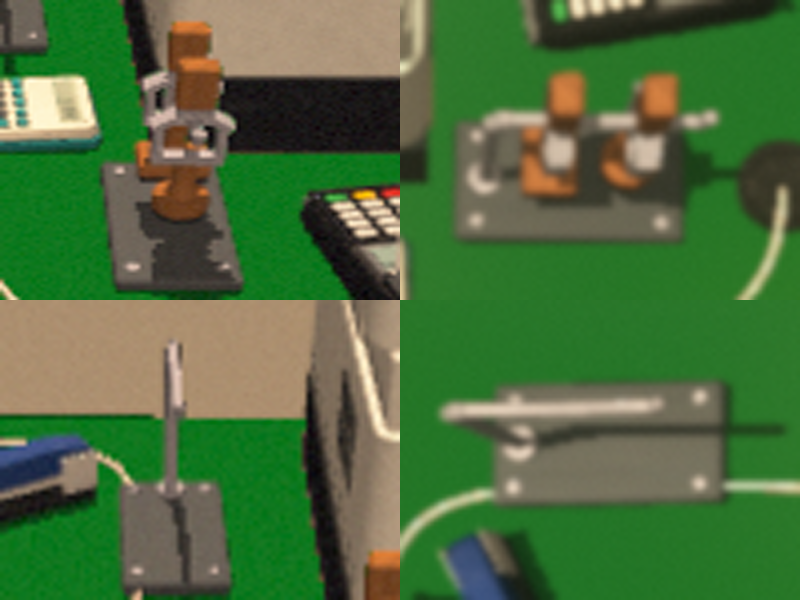

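```bash
cat >> h.py <<'E'
def bp(cam,u,z):
    c=calibration(cam);T=np.array(c["cam_to_world"]);d=T[:3,:3]@np.array([(u[0]-c["cx"])/c["fx"],(u[1]-c["cy"])/c["fy"],1]);o=T[:3,3]
    return o+d*(z-o[2])/d[2]
E
python3 - <<'E'
from h import *
np.set_printoptions(precision=4,suppress=True)
def q(x,y,ox,oy,cx,cy,s=4): return ((x-cx)/s+ox,(y-cy)/s+oy)
for nm,pts,z in [("crowd hook",[(497,118),(690,122)],.14),("crowd tip",[(712,117)],.152),("crowd base",[(457,122),(685,126),(685,242),(457,240)],.012),("grips top",[(568,82),(661,82)],.14)]:
    for p in pts: print(nm,bp("top",q(*p,245,95,400,0),z))
for nm,pts,z in [("spare hook",[(445,412),(645,405)],.14),("tip",[(657,404)],.152),("base",[(497,385),(726,381),(724,500),(497,504)],.012)]:
    for p in pts: print(nm,bp("top",q(*p,105,145,400,300),z))
for c in("side","top"):
    for n in("front_stamp","rear_stamp","spare_stand","memo_pad"):
        for k,d in enumerate(cut_out(c,n)):
            m=d["mask"].astype(np.uint8);ys,xs=np.nonzero(m);print(c,n,round(d["conf"],2),xs.min(),xs.max(),ys.min(),ys.max(),m.sum())
# gray base segmentation in the top picture
img=get_image("top");hsv=cv2.cvtColor(img,cv2.COLOR_RGB2HSV)
for nm,(x0,x1,y0,y1) in {"crowd":(255,325,115,160),"spare":(122,195,160,200)}.items():
    m=np.zeros((384,512),np.uint8);s=hsv[y0:y1,x0:x1];m[y0:y1,x0:x1]=(s[...,1]<70)
    m=cv2.morphologyEx(m,cv2.MORPH_CLOSE,np.ones((9,9)));m=cv2.morphologyEx(m,cv2.MORPH_OPEN,np.ones((15,15)))
    ys,xs=np.nonzero(m);W=np.array([bp("top",(x,y),.012)[:2] for x,y in zip(xs,ys)],np.float32)
    print(nm,cv2.minAreaRect(W*1000))
E
```

```text
crowd hook [0.5297 0.0326 0.14  ]
crowd hook [ 0.5279 -0.0757  0.14  ]
crowd tip [ 0.5272 -0.0857  0.152 ]
crowd base [0.5665 0.0534 0.012 ]
crowd base [ 0.5645 -0.0958  0.012 ]
crowd base [ 0.4872 -0.0947  0.012 ]
crowd base [0.4877 0.053  0.012 ]
grips top [ 0.5508 -0.0074  0.14  ]
grips top [ 0.551  -0.0597  0.14  ]
spare hook [0.4173 0.3721 0.14  ]
spare hook [0.4219 0.2609 0.14  ]
tip [0.4204 0.2513 0.152 ]
base [0.4561 0.3903 0.012 ]
base [0.4596 0.2415 0.012 ]
base [0.382  0.2405 0.012 ]
base [0.3785 0.3866 0.012 ]
side front_stamp 0.8 207 222 127 170 380
side front_stamp 0.8 193 216 220 272 717
side front_stamp 0.74 302 322 163 215 598
side rear_stamp 0.81 299 317 152 202 275
side spare_stand 0.7 303 323 163 214 551
side spare_stand 0.61 252 276 105 162 763
side memo_pad 0.94 238 273 248 278 955
top front_stamp 0.73 295 313 114 142 343
top front_stamp 0.62 347 375 224 244 427
top front_stamp 0.55 182 202 229 249 284
top rear_stamp 0.95 275 290 113 144 358
top spare_stand 0.7 115 185 165 196 1840
top memo_pad 0.79 333 366 176 207 908
crowd ((530.80615234375, -19.39769744873047), (80.22251892089844, 141.27474975585938), 0.26584169268608093)Traceback (most recent call last):
  File "<stdin>", line 17, in <module>
  File "h.py", line 11, in bp
    c=calibration(cam);T=np.array(c["cam_to_world"]);d=T[:3,:3]@np.array([(u[0]-c["cx"])/c["fx"],(u[1]-c["cy"])/c["fy"],1]);o=T[:3,3]
ValueError: time passes only in moves, steps and waits
```

arm_command(plan=[[[-0.003,-0.0304,0.0247,0,0,0,0.085],[-0.003,-0.0304,0.0247,0,0,0,0.085],[-0.003,-0.0304,0.0247,0,0,0,0.085],[-0.003,-0.0304,0.0247,0,0,0,0.085],[-0.003,-0.0304,0.0247,0,0,0,0.085],[-0.003,-0.0304,0.0247,0,0,0,0.085],[-0.003,-0.0304,0.0247,0,0,0,0.085],[-0.003,-0.0304,0.0247,0,0,0,0.085],[-0.003,-0.0304,0.0247,0,0,0,0.085],[0,0,0,7,0,0,0.085],[0,0,0,7,0,0,0.085],[0,0,0,7,0,0,0.085],[0,0,0,7,0,0,0.085],[0,0,0,7,0,0,0.085],[0,0,0,7,0,0,0.085],[0,0,0,7,0,0,0.085],[0,0,0,7,0,0,0.085],[0,0,0,7,0,0,0.085],[0,0,0,7,0,0,0.085]]])

```text
t: 2.53
tool_pos: [0.3384, 0.2324, 0.2598]
tool_rot: [1.236, 1.187, -1.226]
contact_force: [0.5, 0.5, 0.0]
opening: 0.0852
```

```bash
cat > g.py <<'E'
# usage: g.py x y z : tool-frame shift to that TCP target; heading of the jaws
import sys
from h import *
np.set_printoptions(precision=4,suppress=True)
o=ctrl.get_obs();M=R.from_rotvec(o["tool_rot"]).as_matrix()
print("t",round(o["t"],2),"pos",o["tool_pos"],"hdg y",np.degrees(np.arctan2(M[1,1],M[0,1])).round(2),"xaxis",M[:,0],"open",o["opening"],"F",np.round(o["contact_force"],1))
a=list(map(float,sys.argv[1:]))
for i in range(0,len(a),3): print("shift",M.T@(np.array(a[i:i+3])-o["tool_pos"]))
E
python3 g.py .40 -.08 .25
```

```text
t 2.53 pos [0.3384 0.2324 0.2598] hdg y -1.81 xaxis [ 0.0088 -0.0005 -1.    ] open 0.08515112427742214 F [0.5 0.5 0. ]
shift [0.0105 0.0713 0.3103]
```

arm_command(plan=[[[0.001,0.0079,0.0345,-1,0,0,0.085],[0.001,0.0079,0.0345,0,0,0,0.085],[0.001,0.0079,0.0345,0,0,0,0.085],[0.001,0.0079,0.0345,0,0,0,0.085],[0.001,0.0079,0.0345,0,0,0,0.085],[0.001,0.0079,0.0345,0,0,0,0.085],[0.001,0.0079,0.0345,0,0,0,0.085],[0.001,0.0079,0.0345,0,0,0,0.085],[0.001,0.0079,0.0345,0,0,0,0.085],[0,0.0325,-0.007,0,0,0,0.085],[0,0.0325,-0.007,0,0,0,0.085],[0,0.0325,-0.007,0,0,0,0.085],[0,0.0325,-0.007,0,0,0,0.085],[0,0,0,0,0,0,0.085],[0,0,0,0,0,0,0.085]]])

```text
t: 3.78
tool_pos: [0.5415, -0.0738, 0.2547]
tool_rot: [1.238, 1.18, -1.219]
contact_force: [-1.0, -0.4, 0.9]
opening: 0.0848
```

```bash
python3 g.py .53 -.052 .22; python3 - <<'E'
from h import *
a=get_image("side");b=get_image("top")
f=lambda i,x,y:cv2.resize(i[y:y+75,x:x+100],(400,300),interpolation=cv2.INTER_CUBIC)
save(np.hstack([f(a,262,130),f(b,245,80)]),"c1.png")
o=ctrl.get_obs()["tool_pos"];print(px("side",o),px("top",o))
E
```

```text
t 3.78 pos [ 0.5415 -0.0738  0.2547] hdg y -1.72 xaxis [ 0.018  -0.0029 -0.9998] open 0.08481779233418389 F [-1.  -0.4  0.9]
shift [ 0.0345 -0.0128 -0.0215]
[324.38909053 144.32455523] [327.0624136 101.3796306]
```

View pics/c1.png

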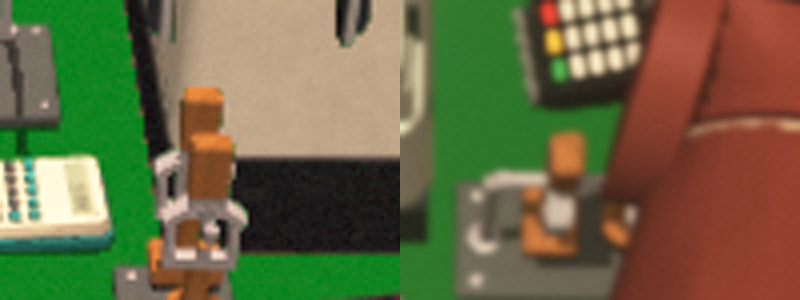

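The front stamp (round foot) is nearest the side camera, with its grip top at about px (315,165). Behind it, the rear (oblong) stamp's grip top is at (313,153). The open fingers are above and to the right of them.

```bash
python3 - <<'E'
from h import *
np.set_printoptions(precision=4,suppress=True)
print(bp("side",(315.2,165),.189),bp("side",(312.7,153.2),.189),bp("side",(314.8,180.),.14),bp("top",(287,115),.189))
for p in((.529,-.052,.189),(.529,-.007,.189)):print(px("side",p))
E
python3 g.py .531 -.053 .21
```

```text
[ 0.5303 -0.0535  0.189 ] [ 0.5306 -0.0038  0.189 ] [ 0.5354 -0.0439  0.14  ] [ 0.5354 -0.0028  0.189 ]
[314.5421 164.6268]
[312.1723 153.9281]
t 3.88 pos [ 0.5405 -0.0737  0.2549] hdg y -1.74 xaxis [ 0.0188 -0.003  -0.9998] open 0.0850295438549228 F [ 1.   0.1 -0.2]
shift [ 0.0447 -0.011  -0.0205]
```

arm_command(plan=[[[0,-0.0055,-0.01,-0.5,0.1,-0.5,0.085],[0,-0.0055,-0.01,-0.4,0.1,-0.5,0.085],[0,0,0,0,0,0,0.085],[0.018,0,0,0,0,0,0.085],[0.018,0,0,0,0,0,0.085],[0.018,0,0,0,0,0,0.085],[0.018,0,0,0,0,0,0.085],[0.01,0,0,0,0,0,0.085],[0,0,0,0,0,0,0.085],[0,0,0,0,0,0,0.085]]])

```text
t: 4.72
tool_pos: [0.5248, -0.0488, 0.1767]
tool_rot: [1.221, 1.194, -1.209]
contact_force: [-1.0, -0.2, 0.1]
opening: 0.0854
```

```bash
python3 g.py .531 -.053 .158
```

```text
t 4.72 pos [ 0.5248 -0.0488  0.1767] hdg y -0.58 xaxis [ 0.0121 -0.0022 -0.9999] open 0.08535088083661324 F [-1.  -0.2  0.1]
shift [0.0188 0.006  0.0041]
```

arm_command(plan=[[[0.01,0.006,0.004,0,0,-0.6,0.085],[0.009,0,0,0,0,0,0.085],[0,0,0,0,0,0,0.085],[0,0,0,0,0,0,0.085]]])

```text
t: 5.05
tool_pos: [0.5325, -0.0531, 0.1618]
tool_rot: [1.217, 1.196, -1.212]
contact_force: [0.1, 0.5, 0.9]
opening: 0.085
```

```bash
python3 g.py .531 -.053 .158
```

```text
t 5.05 pos [ 0.5325 -0.0531  0.1618] hdg y -0.56 xaxis [ 0.0081 -0.0036 -1.    ] open 0.08504707202202504 F [0.1 0.5 0.9]
shift [ 0.0038 -0.0015 -0.0001]
```

arm_command(plan=[[[0.003,-0.001,0,0,0,-0.4,0.06],[0,0,0,0,0,0,0.04],[0,0,0,0,0,0,0.03],[0,0,0,0,0,0,0.02],[0,0,0,0,0,0,0.015],[0,0,0,0,0,0,0.01],[0,0,0,0,0,0,0.01],[0,0,0,0,0,0,0.01],[0,0,0,0,0,0,0.01]]], squeeze=40)

```text
t: 5.8
tool_pos: [0.5316, -0.053, 0.1617]
tool_rot: [1.214, 1.199, -1.216]
contact_force: [-1.1, 0.5, -1.1]
opening: 0.0233
```

```bash
python3 g.py .531 -.053 .178; python3 - <<'E'
from h import *
a=get_image("side")
save(cv2.resize(a[125:215,250:370],(800,600),interpolation=cv2.INTER_CUBIC),"c2.png")
E
```

```text
t 5.8 pos [ 0.5316 -0.053   0.1617] hdg y -0.54 xaxis [ 0.0027 -0.0045 -1.    ] open 0.023269567868230534 F [-1.1  0.5 -1.1]
shift [-0.0163 -0.0005  0.0001]
```

View pics/c2.png

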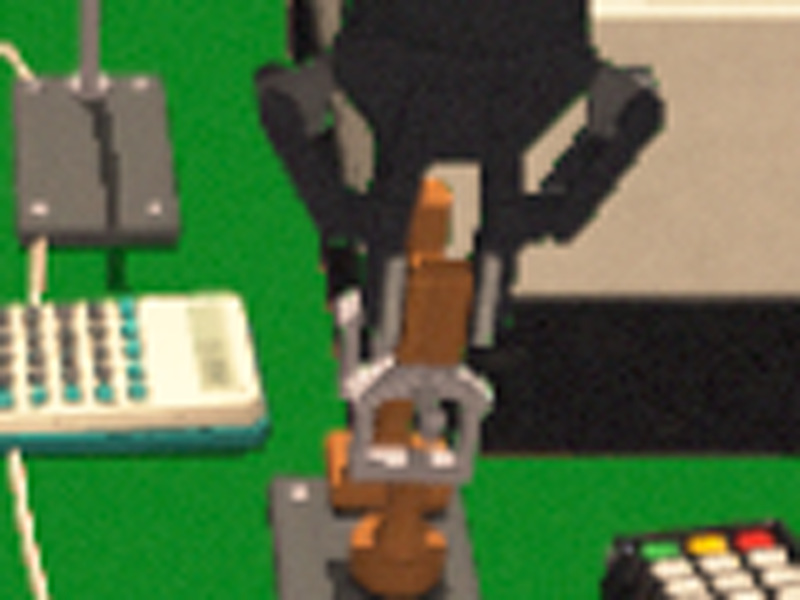

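The fingers hold the front stamp's grip (opening 23 mm), with the rear stamp untouched behind it. Next I lift it 18 mm.

arm_command(plan=[[[-0.006,0,0,0,0,0,0.01],[-0.006,0,0,0,0,0,0.01],[-0.006,0,0,0,0,0,0.01],[0,0,0,0,0,0,0.01],[0,0,0,0,0,0,0.01]]])

```text
t: 6.27
tool_pos: [0.5319, -0.0528, 0.1813]
tool_rot: [1.215, 1.199, -1.215]
contact_force: [0.2, -0.2, -1.0]
opening: 0.0232
```

```bash
python3 g.py .531 -.053 .180 .531 -.13 .180
```

```text
t 6.27 pos [ 0.5319 -0.0528  0.1813] hdg y -0.54 xaxis [ 0.0038 -0.0042 -1.    ] open 0.023239837423255503 F [ 0.2 -0.2 -1. ]
shift [ 0.0013 -0.0009  0.0002]
shift [ 0.0016 -0.0002  0.0772]
```

arm_command(plan=[[[0.001,-0.0005,0.01,0,0,0,0.01],[0,0,0.01,0,0,0,0.01],[0,0,0.01,0,0,0,0.01],[0,0,0.01,0,0,0,0.01],[0,0,0.01,0,0,0,0.01],[0,0,0.01,0,0,0,0.01],[0,0,0.01,0,0,0,0.01],[0,0,0.01,0,0,0,0.01],[0,0,0,0,0,0,0.01],[0,0,0,0,0,0,0.01]]])

```text
t: 7.1
tool_pos: [0.5298, -0.1437, 0.1798]
tool_rot: [1.216, 1.198, -1.218]
contact_force: [-0.5, 0.9, -1.2]
opening: 0.0234
```

```bash
python3 g.py .531 -.13 .22 .38 -.13 .22 .38 .15 .22; python3 - <<'E'
from h import *
a=get_image("side")
save(cv2.resize(a[105:240,240:420],(800,600),interpolation=cv2.INTER_CUBIC),"c3.png")
E
```

```text
t 7.1 pos [ 0.5298 -0.1437  0.1798] hdg y -0.71 xaxis [ 0.0029 -0.0047 -1.    ] open 0.02335203608272015 F [-0.5  0.9 -1.2]
shift [-0.0403  0.0011 -0.0135]
shift [-0.0407 -0.1499 -0.0116]
shift [-0.042  -0.1533 -0.2916]
```

View pics/c3.png

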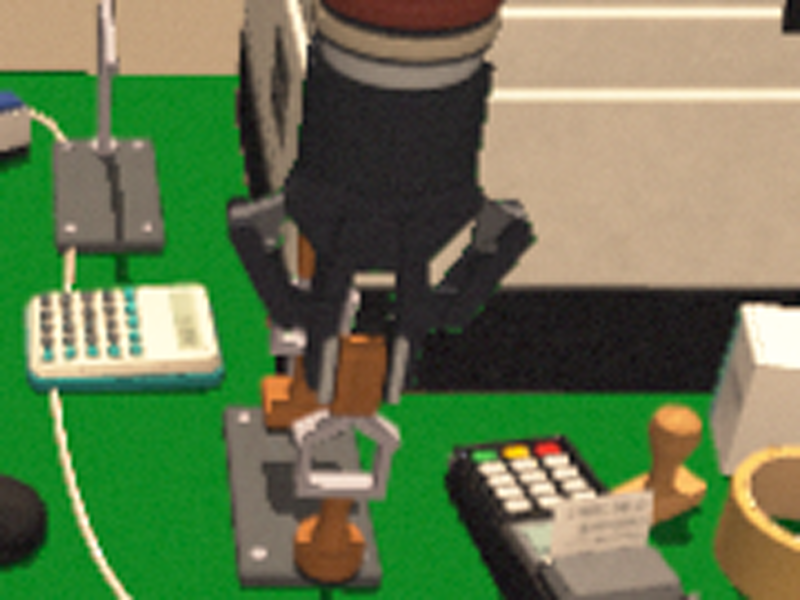

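The front stamp is clear of the hook, held upright, and the rear stamp still hangs. Now I cross in front of the printer.

arm_command(plan=[[[-0.018,0,0,0,0,0,0.01],[-0.018,0,0,0,0,0,0.01],[0,-0.02,0,0,0,0,0.01],[0,-0.028,0,0,0,0,0.01],[0,-0.028,0,0,0,0,0.01],[0,-0.028,0,0,0,0,0.01],[0,-0.02,0,0,0,0,0.01],[0,0,-0.015,0,0,0,0.01],[0,0,-0.03,0,0,0,0.01],[0,0,-0.03,0,0,0,0.01],[0,0,-0.03,0,0,0,0.01],[0,0,-0.03,0,0,0,0.01],[0,0,-0.03,0,0,0,0.01],[0,0,-0.03,0,0,0,0.01],[0,0,-0.03,0,0,0,0.01],[0,0,-0.02,0,0,0,0.01],[0,0,0,0,0,0,0.01],[0,0,0,0,0,0,0.01]]])

```text
t: 8.65
tool_pos: [0.4, 0.1208, 0.2172]
tool_rot: [1.214, 1.2, -1.204]
contact_force: [-0.4, -1.4, -0.7]
opening: 0.0231
```

```bash
python3 g.py .42 .195 .1805;  python3 - <<'E'
from h import *
np.set_printoptions(precision=4,suppress=True)
a=get_image("top");b=get_image("side")
save(np.hstack([cv2.resize(a[150:225,105:205],(400,300),interpolation=cv2.INTER_CUBIC),cv2.resize(b[85:175,225:345],(400,300),interpolation=cv2.INTER_CUBIC)]),"c4.png")
for p in((.419,.318-.07,.152),(.42,.255,.14),(.4165,.373,.14),(.419,.318+.055,.012)):print(px("top",p),px("side",p))
E
```

```text
t 8.65 pos [0.4    0.1208 0.2172] hdg y -0.09 xaxis [ 0.0098 -0.0019 -0.9999] open 0.023092686169529027 F [-0.4 -1.4 -0.7]
shift [ 0.0367  0.0195 -0.0743]
[170.7332 171.6566] [263.7905 118.4171]
[168.8761 172.0973] [264.0369 120.9692]
[115.8357 173.3359] [262.4738 104.2022]
[135.2427 180.4292] [262.7602 138.4514]
```

View pics/c4.png

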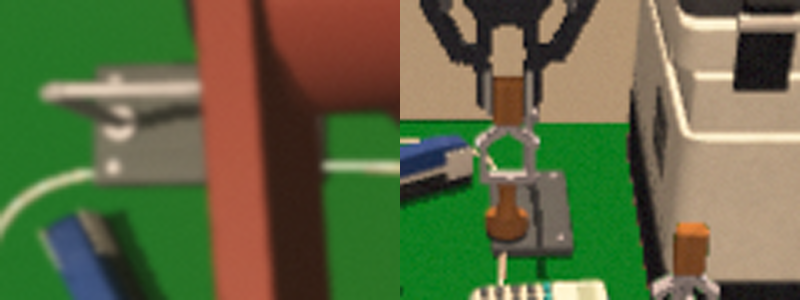

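arm_command(plan=[[[0.004,0.004,-0.012,-0.4,0,-0.3,0.01],[0.008,0.004,-0.014,-0.4,0,-0.3,0.01],[0.008,0.004,-0.014,0,0,0,0.01],[0.008,0.004,-0.014,0,0,0,0.01],[0.005,0.002,-0.01,0,0,0,0.01],[0,0,0,0,0,0,0.01],[0,0,0,0,0,0,0.01]]])

```text
t: 9.33
tool_pos: [0.4213, 0.1784, 0.1839]
tool_rot: [1.209, 1.203, -1.212]
contact_force: [-0.9, 0.4, -1.3]
opening: 0.0232
```

```bash
python3 g.py .42 .195 .1805 .42 .295 .1805
```

```text
t 9.33 pos [0.4213 0.1784 0.1839] hdg y -0.17 xaxis [ 0.0021 -0.005  -1.    ] open 0.023237706788179102 F [-0.9  0.4 -1.3]
shift [ 0.0033 -0.0013 -0.0166]
shift [ 0.0028 -0.0016 -0.1166]
```

arm_command(plan=[[[0.003,-0.001,-0.008,-0.4,0,0,0.01],[0,0,-0.008,0,0,0,0.01],[0,0,-0.008,0,0,0,0.01],[0,0,-0.008,0,0,0,0.01],[0,0,-0.008,0,0,0,0.01],[0,0,0,0,0,0,0.01],[0,0,0,0,0,0,0.01]]])

```text
t: 9.92
tool_pos: [0.421, 0.2206, 0.1825]
tool_rot: [1.207, 1.203, -1.206]
contact_force: [-0.6, -0.9, -0.7]
opening: 0.0233
```

```bash
python3 g.py .42 .295 .1805; python3 - <<'E'
from h import *
b=get_image("side")
save(cv2.resize(b[85:175,210:330],(800,600),interpolation=cv2.INTER_CUBIC),"c5.png")
E
```

```text
t 9.92 pos [0.421  0.2206 0.1825] hdg y 0.1 xaxis [ 0.0054 -0.0046 -1.    ] open 0.023310891317872885 F [-0.6 -0.9 -0.7]
shift [ 0.0017 -0.0008 -0.0744]
```

View pics/c5.png

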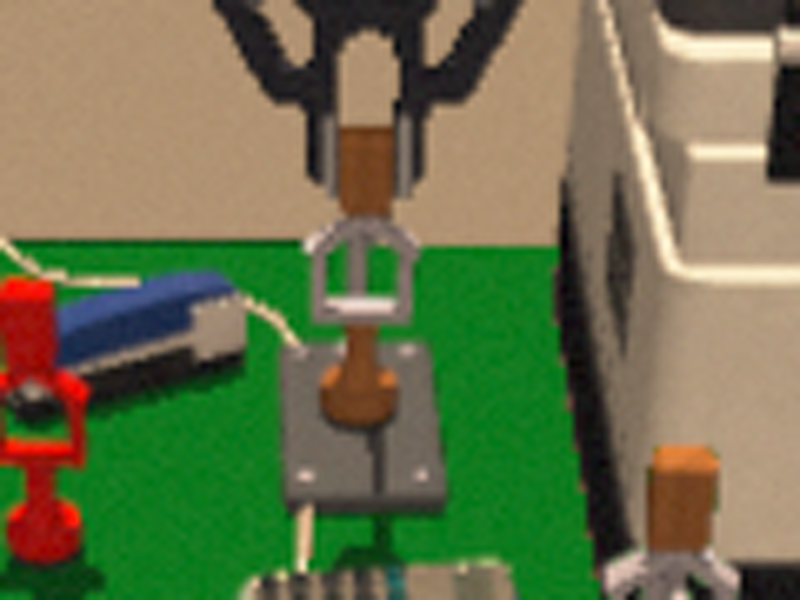

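The empty hook shows through the stamp's eye, roughly centred at crop (358,265), so I slide it on.

arm_command(plan=[[[0.002,0,-0.008,-0.3,0,-0.2,0.01],[0,0,-0.008,0,0,0,0.01],[0,0,-0.008,0,0,0,0.01],[0,0,-0.008,0,0,0,0.01],[0,0,-0.008,0,0,0,0.01],[0,0,-0.008,0,0,0,0.01],[0,0,-0.008,0,0,0,0.01],[0,0,-0.008,0,0,0,0.01],[0,0,0,0,0,0,0.01],[0,0,0,0,0,0,0.01]]])

```text
t: 10.8
tool_pos: [0.4204, 0.2921, 0.1798]
tool_rot: [1.201, 1.209, -1.205]
contact_force: [0.3, 0.4, -1.1]
opening: 0.0234
```

```bash
python3 g.py .42 .295 .1617
```

```text
t 10.8 pos [0.4204 0.2921 0.1798] hdg y 0.45 xaxis [ 0.0013 -0.0044 -1.    ] open 0.023355349594053873 F [ 0.3  0.4 -1.1]
shift [ 0.0181 -0.0004 -0.003 ]
```

arm_command(plan=[[[0.005,0,0,0,0,0,0.01],[0.005,0,0,0,0,0,0.01],[0.004,0,0,0,0,0,0.01],[0,0,0,0,0,0,0.01],[0,0,0,0,0,0,0.01]]])

```text
t: 11.22
tool_pos: [0.4203, 0.2911, 0.1638]
tool_rot: [1.201, 1.208, -1.206]
contact_force: [0.1, 0.9, 3.4]
opening: 0.0231
```

arm_command(plan=[[[0.001,0,0,0,0,0,0.01],[0,0,0,0,0,0,0.01]]])

```text
t: 11.38
tool_pos: [0.421, 0.2911, 0.1636]
tool_rot: [1.202, 1.207, -1.205]
contact_force: [0.2, 0.4, -0.2]
opening: 0.023
```

arm_command(plan=[[[0.0015,0,0,0,0,0,0.01],[0,0,0,0,0,0,0.01],[0,0,0,0,0,0,0.01]]])

```text
t: 11.63
tool_pos: [0.4216, 0.2911, 0.1629]
tool_rot: [1.204, 1.206, -1.204]
contact_force: [0.7, -0.2, -0.9]
opening: 0.0231
```

```bash
python3 g.py .42 .292 .162; python3 - <<'E'
from h import *
b=get_image("side")
save(cv2.resize(b[75:165,210:330],(800,600),interpolation=cv2.INTER_CUBIC),"c6.png")
E
```

```text
t 11.63 pos [0.4216 0.2911 0.1629] hdg y 0.33 xaxis [ 0.0041 -0.0038 -1.    ] open 0.023072088621513956 F [ 0.7 -0.2 -0.9]
shift [ 0.0009 -0.0016 -0.001 ]
```

View pics/c6.png

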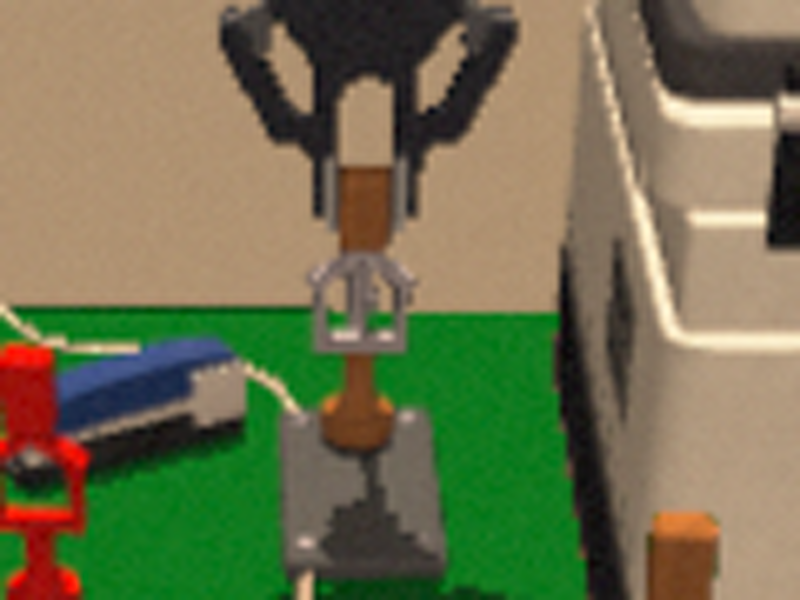

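The hook passes through the eye just below the roof. I'll feel downward for contact.

arm_command(plan=[[[0.0025,0,0,0,0,0,0.01],[0,0,0,0,0,0,0.01],[0,0,0,0,0,0,0.01]]])

```text
t: 11.93
tool_pos: [0.4228, 0.2914, 0.1621]
tool_rot: [1.206, 1.204, -1.201]
contact_force: [0.4, 0.1, -0.3]
opening: 0.0231
```

arm_command(plan=[[[0,0,0,0,0,0,0.01]]])

```text
t: 12.02
tool_pos: [0.4227, 0.2914, 0.162]
tool_rot: [1.206, 1.205, -1.201]
contact_force: [0.0, 0.7, 0.2]
opening: 0.0234
```

arm_command(plan=[[[0,0,0,0,0,0,0.026],[0,0,0,0,0,0,0.03],[0,0,0,0,0,0,0.035],[0,0,0,0,0,0,0.045],[0,0,0,0,0,0,0.06],[0,0,0,0,0,0,0.085],[0,0,0,0,0,0,0.085],[0,0,0,0,0,0,0.085],[0,0,0,0,0,0,0.085],[0,0,0,0,0,0,0.085]]], squeeze=20)

```text
t: 12.85
tool_pos: [0.4217, 0.2911, 0.1606]
tool_rot: [1.204, 1.206, -1.203]
contact_force: [0.1, -1.0, 0.1]
opening: 0.085
```

arm_command(plan=[[[-0.01,0,0,0,0,0,0.085],[-0.02,0,0,0,0,0,0.085],[-0.02,0,0,0,0,0,0.085],[-0.02,0,0,0,0,0,0.085],[-0.01,0,0,0,0,0,0.085],[0,0,0,0,0,0,0.085],[0,0,0,0,0,0,0.085]]])

```text
t: 13.43
tool_pos: [0.4209, 0.2912, 0.2461]
tool_rot: [1.203, 1.206, -1.204]
contact_force: [-0.4, -0.0, -0.3]
opening: 0.0848
```

```bash
python3 g.py .40 0 .24 .531 -.005 .215; python3 - <<'E'
from h import *
np.set_printoptions(precision=4,suppress=True)
b=get_image("side")
save(cv2.resize(b[75:225,210:410],(800,600),interpolation=cv2.INTER_CUBIC),"c7.png")
for d in mark_of("side","front_stamp")+mark_of("side","rear_stamp"): print(round(d["conf"],2),w("side",d["at"]))
E
```

```text
t 13.43 pos [0.4209 0.2912 0.2461] hdg y 0.34 xaxis [ 0.0038 -0.0043 -1.    ] open 0.08481021973442711 F [-0.4 -0.  -0.3]
shift [ 0.0073 -0.0226  0.2911]
shift [0.0328 0.1082 0.2967]
0.67 [ 0.2684  0.2159 -0.0056]
0.66 [0.4178 0.2949 0.049 ]
0.64 [ 0.4229  0.3216 -0.0054]
0.62 [ 0.2866 -0.1886 -0.0039]
0.8 [ 0.5307 -0.0024  0.0502]
```

View pics/c7.png

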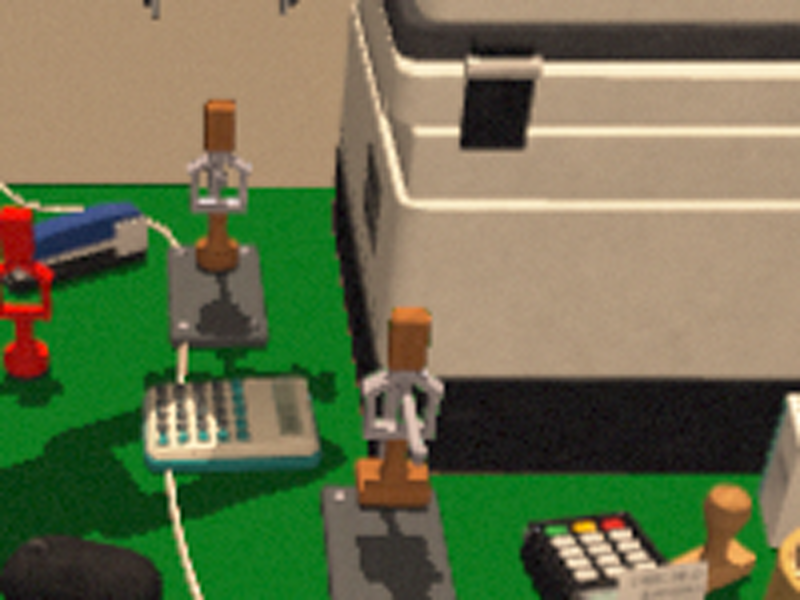

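The front stamp hangs on the spare hook at (218,185). The rear one, with the oblong foot, still hangs at (405,410). Next I go for the rear stamp.

arm_command(plan=[[[0,-0.002,0.02,0.5,0,0,0.085],[0,-0.002,0.034,0.4,0,0,0.085],[0,-0.002,0.034,0,0,0,0.085],[0,-0.002,0.034,0,0,0,0.085],[0,-0.002,0.034,0,0,0,0.085],[0,-0.002,0.034,0,0,0,0.085],[0,-0.002,0.034,0,0,0,0.085],[0,-0.002,0.034,0,0,0,0.085],[0,0,0,0,0,0,0.085],[0,0.02,0,0,0,0,0.085],[0,0.03,0,0,0,0,0.085],[0,0.03,0,0,0,0,0.085],[0,0.02,0,0,0,0,0.085],[0,0,0,0,0,0,0.085],[0,0,0,0,0,0,0.085]]])

```text
t: 14.83
tool_pos: [0.496, 0.0214, 0.2217]
tool_rot: [1.198, 1.221, -1.245]
contact_force: [0.5, -0.9, -0.3]
opening: 0.0851
```

```bash
python3 g.py .531 -.004 .20
```

```text
t 14.83 pos [0.496  0.0214 0.2217] hdg y -0.69 xaxis [-0.0314 -0.0071 -0.9995] open 0.08511022432868502 F [ 0.5 -0.9 -0.3]
shift [0.0208 0.036  0.0248]
```

arm_command(plan=[[[-0.01,0.008,0.012,0,0.2,0.9,0.085],[0,0.012,0.012,0,0.2,0.8,0.085],[0,0.012,0,0,0,0,0.085],[0,0,0,0,0,0,0.085],[0,0,0,0,0,0,0.085]]])

```text
t: 15.25
tool_pos: [0.5281, -0.0057, 0.2309]
tool_rot: [1.217, 1.204, -1.217]
contact_force: [-0.3, 0.0, 0.3]
opening: 0.0852
```

```bash
python3 g.py .531 -.004 .163
```

```text
t 15.25 pos [ 0.5281 -0.0057  0.2309] hdg y -0.61 xaxis [-0.     -0.0004 -1.    ] open 0.08521995988239084 F [-0.3  0.   0.3]
shift [ 0.0679  0.0029 -0.0018]
```

arm_command(plan=[[[0.015,0.003,-0.0015,0,0,0,0.085],[0.015,0,0,0,0,0,0.085],[0.015,0,0,0,0,0,0.085],[0.01,0,0,0,0,0,0.085],[0.005,0,0,0,0,0,0.085],[0,0,0,0,0,0,0.085],[0,0,0,0,0,0,0.085]]])

```text
t: 15.83
tool_pos: [0.5305, -0.0067, 0.172]
tool_rot: [1.221, 1.197, -1.214]
contact_force: [0.4, 0.3, -0.8]
opening: 0.0848
```

```bash
python3 g.py .531 -.004 .162
```

```text
t 15.83 pos [ 0.5305 -0.0067  0.172 ] hdg y -0.72 xaxis [ 0.0069 -0.0016 -1.    ] open 0.08476458066442359 F [ 0.4  0.3 -0.8]
shift [ 0.01    0.0004 -0.0028]
```

arm_command(plan=[[[0.009,0,-0.002,0,0,-0.3,0.085],[0,0,0,0,0,0,0.06],[0,0,0,0,0,0,0.04],[0,0,0,0,0,0,0.03],[0,0,0,0,0,0,0.02],[0,0,0,0,0,0,0.015],[0,0,0,0,0,0,0.01],[0,0,0,0,0,0,0.01],[0,0,0,0,0,0,0.01],[0,0,0,0,0,0,0.01],[0,0,0,0,0,0,0.01]]], squeeze=40)

```text
t: 16.75
tool_pos: [0.5317, -0.0047, 0.1657]
tool_rot: [1.219, 1.198, -1.216]
contact_force: [-0.5, 0.2, -1.0]
opening: 0.0233
```

```bash
python3 g.py .531 -.004 .162
```

```text
t 16.75 pos [ 0.5317 -0.0047  0.1657] hdg y -0.69 xaxis [ 0.0049 -0.0023 -1.    ] open 0.023318503052849875 F [-0.5  0.2 -1. ]
shift [ 0.0037 -0.0008 -0.0007]
```

arm_command(plan=[[[-0.006,0,0,0,0,0,0.01],[-0.006,0,0,0,0,0,0.01],[-0.0055,0,0,0,0,0,0.01],[0,0,0,0,0,0,0.01],[0,0,0,0,0,0,0.01]]])

```text
t: 17.17
tool_pos: [0.532, -0.0046, 0.1847]
tool_rot: [1.219, 1.198, -1.215]
contact_force: [0.2, 0.3, -1.2]
opening: 0.0233
```

```bash
python3 g.py .531 -.004 .184
```

```text
t 17.17 pos [ 0.532  -0.0046  0.1847] hdg y -0.69 xaxis [ 0.0059 -0.0023 -1.    ] open 0.02327007191589368 F [ 0.2  0.3 -1.2]
shift [ 0.0007 -0.001  -0.0006]
```

arm_command(plan=[[[0.0005,-0.0005,0.008,0,0,0,0.01],[0,0,0.01,0,0,0,0.01],[0,0,0.01,0,0,0,0.01],[0,0,0.01,0,0,0,0.01],[0,0,0.008,0,0,0,0.01],[0,0,0,0,0,0,0.01],[0,0,0,0,0,0,0.01]]])

```text
t: 17.75
tool_pos: [0.5304, -0.0568, 0.1837]
tool_rot: [1.22, 1.197, -1.217]
contact_force: [0.7, 0.3, -0.3]
opening: 0.023
```

```bash
python3 g.py .53 -.13 .184
```

```text
t 17.75 pos [ 0.5304 -0.0568  0.1837] hdg y -0.79 xaxis [ 0.0053 -0.0029 -1.    ] open 0.022993820678788822 F [ 0.7  0.3 -0.3]
shift [-0.0001  0.0006  0.0732]
```

arm_command(plan=[[[0,0,0.01,0,0,0,0.01],[0,0,0.01,0,0,0,0.01],[0,0,0.01,0,0,0,0.01],[0,0,0.01,0,0,0,0.01],[0,0,0.01,0,0,0,0.01],[0,0,0.01,0,0,0,0.01],[0,0,0.01,0,0,0,0.01],[0,0,0.008,0,0,0,0.01],[0,0,0,0,0,0,0.01],[0,0,0,0,0,0,0.01]]])

```text
t: 18.58
tool_pos: [0.529, -0.1443, 0.1837]
tool_rot: [1.22, 1.196, -1.218]
contact_force: [0.1, 0.1, -0.6]
opening: 0.0234
```

```bash
python3 g.py .397 -.18 .184; python3 - <<'E'
from h import *
np.set_printoptions(precision=4,suppress=True)
get_image("side")
for d in cut_out("side","memo_pad")[:1]:
    (u,r,a)=cv2.minAreaRect(np.argwhere(d["mask"])[:,::-1].astype(np.float32))
    ys,xs=np.nonzero(d["mask"]);print(xs.min(),xs.max(),ys.min(),ys.max(),bp("side",(xs.mean(),ys.mean()),.0105))
for d in mark_of("side","memo_pad")+search_frame("side","memo_pad"): print(d["conf"],w("side",d["at"]))
E
```

```text
t 18.58 pos [ 0.529  -0.1443  0.1837] hdg y -0.86 xaxis [ 0.005  -0.0029 -1.    ] open 0.023377522414114036 F [ 0.1  0.1 -0.6]
shift [-0.0008 -0.1315  0.0376]
0.57 [ 0.3965 -0.179  -0.003 ]
0.78 [ 0.3954 -0.1882  0.0112]
0.48 [0.4204 0.2881 0.1129]
```

arm_command(plan=[[[0,-0.015,0.004,0,0,0,0.01],[0,-0.025,0.008,0,0,0,0.01],[0,-0.025,0.008,0,0,0,0.01],[0,-0.025,0.008,0,0,0,0.01],[0,-0.02,0.006,0,0,0,0.01],[0,-0.01,0,0,0,0,0.01],[0,0,0,0,0,0,0.01],[0,0,0,0,0,0,0.01]]])

```text
t: 19.45
tool_pos: [0.4054, -0.1731, 0.183]
tool_rot: [1.214, 1.2, -1.209]
contact_force: [1.2, 0.6, -1.9]
opening: 0.0229
```

```bash
python3 g.py .397 -.18 .128
```

```text
t 19.45 pos [ 0.4054 -0.1731  0.183 ] hdg y -0.28 xaxis [ 0.0071 -0.003  -1.    ] open 0.0229172971908917 F [ 1.2  0.6 -1.9]
shift [ 0.0549 -0.0087  0.0068]
```

arm_command(plan=[[[0.008,-0.007,0.006,0,0.1,-0.4,0.01],[0.01,0,0,0,0,0,0.01],[0.01,0,0,0,0,0,0.01],[0.008,0,0,0,0,0,0.01],[0.006,0,0,0,0,0,0.01],[0,0,0,0,0,0,0.01],[0,0,0,0,0,0,0.01]]])

```text
t: 20.03
tool_pos: [0.3995, -0.1782, 0.1348]
tool_rot: [1.21, 1.212, -1.211]
contact_force: [0.3, -0.7, -0.8]
opening: 0.0233
```

```bash
python3 g.py .397 -.18 .128;  python3 - <<'E'
from h import *
b=get_image("side")
save(cv2.resize(b[170:290,180:340],(800,600),interpolation=cv2.INTER_CUBIC),"c8.png")
E
```

```text
t 20.03 pos [ 0.3995 -0.1782  0.1348] hdg y -0.07 xaxis [-0.0026  0.0013 -1.    ] open 0.02329116427504091 F [ 0.3 -0.7 -0.8]
shift [ 0.0068 -0.0025  0.0018]
```

View pics/c8.png

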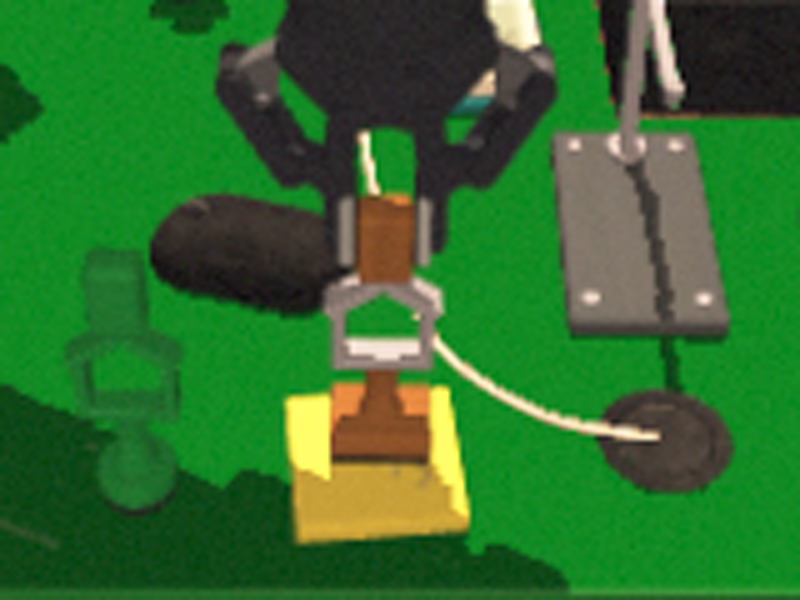

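```bash
python3 - <<'E'
from h import *
np.set_printoptions(precision=4,suppress=True)
f=lambda x,y:(180+x/5,170+y/5)
C=[bp("side",f(*p),.011) for p in((288,400),(447,388),(468,517),(297,528))];print(np.array(C),np.mean(C,0))
print("foot front edge",bp("side",f(381,460),.018))
E
```

```text
[[ 0.3543 -0.1467  0.011 ]
 [ 0.4292 -0.1386  0.011 ]
 [ 0.4364 -0.2151  0.011 ]
 [ 0.3616 -0.2216  0.011 ]] [ 0.3954 -0.1805  0.011 ]
foot front edge [ 0.3981 -0.189   0.018 ]
```

The stamp is upright over the pad, centred to within a few millimetres, so I shift slightly and set it down.

arm_command(plan=[[[0,-0.0025,0.005,0,0,0,0.01],[0.003,0,0,0,0,0,0.01],[0.002,0,0,0,0,0,0.01],[0,0,0,0,0,0,0.01],[0,0,0,0,0,0,0.01]]])

```text
t: 20.5
tool_pos: [0.3976, -0.1844, 0.1308]
tool_rot: [1.21, 1.209, -1.21]
contact_force: [0.8, -0.6, -0.5]
opening: 0.0229
```

arm_command(plan=[[[0.0015,0,0,0,0,0,0.01],[0,0,0,0,0,0,0.01]]])

```text
t: 20.67
tool_pos: [0.3978, -0.1846, 0.1296]
tool_rot: [1.21, 1.208, -1.21]
contact_force: [-0.1, 0.7, -1.4]
opening: 0.0235
```

arm_command(plan=[[[0.0015,0,0,0,0,0,0.01],[0,0,0,0,0,0,0.01]]])

```text
t: 20.83
tool_pos: [0.398, -0.1846, 0.1282]
tool_rot: [1.21, 1.207, -1.21]
contact_force: [0.4, 0.4, -0.5]
opening: 0.0231
```

arm_command(plan=[[[0.0015,0,0,0,0,0,0.01],[0,0,0,0,0,0,0.01]]])

```text
t: 21.0
tool_pos: [0.3987, -0.1852, 0.1284]
tool_rot: [1.209, 1.205, -1.21]
contact_force: [0.5, 0.0, -1.6]
opening: 0.0234
```

arm_command(plan=[[[0.001,0,0,0,0,0,0.01],[0,0,0,0,0,0,0.01]]])

```text
t: 21.17
tool_pos: [0.3991, -0.1855, 0.128]
tool_rot: [1.209, 1.204, -1.209]
contact_force: [0.2, 0.1, -1.2]
opening: 0.0235
```

arm_command(plan=[[[0.002,0,0,0,0,0,0.01],[0,0,0,0,0,0,0.01]]])

```text
t: 21.33
tool_pos: [0.3998, -0.1863, 0.1285]
tool_rot: [1.208, 1.202, -1.209]
contact_force: [-0.3, -0.8, -1.0]
opening: 0.0231
```

arm_command(plan=[[[0,0,0,0,0,0,0.01]]])

```text
t: 21.42
tool_pos: [0.4, -0.1864, 0.1286]
tool_rot: [1.208, 1.202, -1.209]
contact_force: [0.4, 0.4, -1.5]
opening: 0.0233
```

```bash
python3 g.py .397 -.18 .127
```

```text
t 21.42 pos [ 0.4    -0.1864  0.1286] hdg y -0.03 xaxis [ 0.0046 -0.0053 -1.    ] open 0.02330515083351955 F [ 0.4  0.4 -1.5]
shift [ 0.0015 -0.003  -0.0064]
```

arm_command(plan=[[[0.003,-0.002,0,0,0,0,0.01],[0.002,0,0,0,0,0,0.01]]])

```text
t: 21.58
tool_pos: [0.3999, -0.1877, 0.1278]
tool_rot: [1.208, 1.197, -1.207]
contact_force: [-5.1, 2.4, 12.5]
opening: 0.0229
```

arm_command(plan=[[[0,0,0,0,0,0,0.01]]])

```text
t: 21.67
tool_pos: [0.4001, -0.1878, 0.1283]
tool_rot: [1.208, 1.196, -1.206]
contact_force: [-0.6, -0.1, -1.7]
opening: 0.0232
```

```bash
python3 g.py .397 -.18 .127
```

```text
t 21.67 pos [ 0.4001 -0.1878  0.1283] hdg y -0.02 xaxis [ 0.0094 -0.0082 -0.9999] open 0.023164919001465507 F [-0.6 -0.1 -1.7]
shift [ 0.0012 -0.0031 -0.0078]
```

Contact is clear at 12.5 N, so I release slowly and rise straight up.

arm_command(plan=[[[0,0,0,0,0,0,0.026],[0,0,0,0,0,0,0.03],[0,0,0,0,0,0,0.035],[0,0,0,0,0,0,0.045],[0,0,0,0,0,0,0.06],[0,0,0,0,0,0,0.085],[0,0,0,0,0,0,0.085],[0,0,0,0,0,0,0.085],[0,0,0,0,0,0,0.085],[0,0,0,0,0,0,0.085]]], squeeze=20)

```text
t: 22.5
tool_pos: [0.3989, -0.187, 0.1255]
tool_rot: [1.208, 1.199, -1.207]
contact_force: [-0.7, 0.2, 0.5]
opening: 0.085
```

arm_command(plan=[[[-0.01,0,0,0,0,0,0.085],[-0.02,0,0,0,0,0,0.085],[-0.02,0,0,0,0,0,0.085],[-0.03,0,0,0,0,0,0.085],[-0.03,0,0,0,0,0,0.085],[-0.02,0,0,0,0,0,0.085],[0,0,0,0,0,0,0.085],[0,0,0,0,0,0,0.085]]])

```text
t: 23.17
tool_pos: [0.3969, -0.1853, 0.2645]
tool_rot: [1.208, 1.2, -1.208]
contact_force: [1.4, -0.6, -1.0]
opening: 0.0849
```

```bash
python3 g.py; python3 - <<'E'
from h import *
np.set_printoptions(precision=4,suppress=True)
b=get_image("side")
f=lambda x,y:cv2.resize(b[y:y+120,x:x+90],(400,533),interpolation=cv2.INTER_CUBIC)
save(np.hstack([f(210,170),f(220,75)]),"c9.png")
for n in("front_stamp","rear_stamp"):
  for d in mark_of("side",n): print(n,round(d["conf"],2),w("side",d["at"]))
E
```

```text
t 23.17 pos [ 0.3969 -0.1853  0.2645] hdg y -0.02 xaxis [ 0.0062 -0.0057 -1.    ] open 0.08489817243617974 F [ 1.4 -0.6 -1. ]
front_stamp 0.91 [ 0.2877 -0.1875 -0.0056]
front_stamp 0.42 [0.4205 0.2927 0.0507]
rear_stamp 0.69 [ 0.4008 -0.185   0.0112]
```

View pics/c9.png

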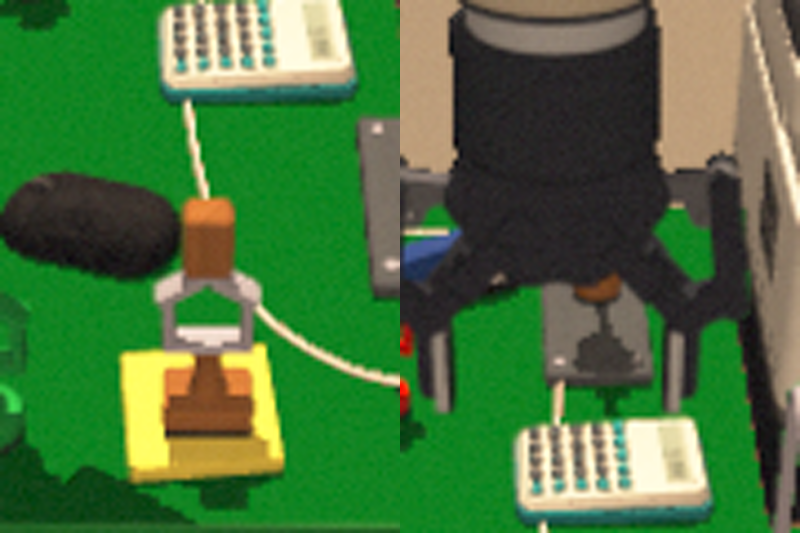

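The rear stamp stands upright on the pad, with its foot at about (208,400). It measures (0.401,-0.185) against a pad centre of about (0.396,-0.180), so it is about 7 mm off. The front stamp still hangs at (0.42,0.293,0.05), though the gripper partly hides it. The robot touches nothing, so I hand in.

```bash
python3 -c "
from station import finish_job
print(finish_job())"
```

```text
the job is handed in; nothing more can be done
None
```

I moved the front stamp to the spare hook and stood the rear stamp on the memo pad, then handed in at about 23 s of the 72 s. `finish_job` reports no verdict.

- **Front stamp:** It hangs released at about (0.420, 0.293), origin about 50 mm above the desk. That is roughly x = -0.025 m in the spare stand's frame. The rear stamp was still on its hook when I let go.
- **Rear stamp:** It stands upright with its foot's centre about 7 mm from the pad's centre (limit 20 mm), origin at about z = 0.011 m.
- **Robot:** The fingers are open, and the arm had risen clear before hand-in.

**Checks that were weak or disagreed:**
- In the last picture the gripper hid most of the front stamp. Its final position rests on a low-confidence network reading (0.42), which agreed with the clear view taken just after release.
- Force readings were noisy by about 1 N. They did not clearly show when the front stamp settled on its hook, so I judged that mainly from the height and the picture.
- Setting down the rear stamp gave a brief push of about 12 N, within the limits.

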